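# Load the cup dryer and set its selector

## Task

Stand the stainless tumbler upright in the grey collar of the white cup dryer, lowering it until it rests on the collar's floor rather than dropping it in, and let go of it. Then turn the dryer's selector knob so that its yellow pointer clicks home at the green mark. Leave the blue bottle, the green brush and the green jar where they are.

Things in the scene. Friction and masses are not known exactly. Their poses are not given: they have to be found in the camera images.
- tumbler: Open stainless tumbler, 130 mm tall, slightly tapered: outside diameter 56 mm at the foot, 64 mm at the rim, wall 3 mm, about 0.16 kg. Origin at the centre of its underside, z up its axis. It starts upright on the ledge, left of the dryer (+y); it may have changed places with the blue bottle.
- dryer: White cup dryer fixed to the ledge, its plinth 190 mm (x) by 300 mm (y) by 45 mm high; origin under the plinth's centre, x away from the robot, y left, turned up to 0.3 rad about the vertical. The collar stands 85 mm left (+y) of the centre; the sloped dial block (130 mm wide, its top edge 128 mm high) has its dial centre 75 mm right of it (-y), 10 mm farther from the robot, 90 mm above the ledge.
- collar_floor (a point): Centre of the flat floor inside the dryer's upright grey collar, where the tumbler's underside must rest, 45 mm above the ledge; z up, x and y as dryer. Collar: 76 mm inside and 90 mm outside diameter, its wall rises 35 mm above this floor.
- dial (a point): Centre of the dial, on a face that slopes 30 degrees, down and away from the robot. z: outward normal (up and away from the robot), the knob's axis; x: up the slope, towards the robot; y = z cross x. Six marks lie 50 mm out, 30 degrees apart, clockwise facing the dial: red (off) 75 degrees left (+y) of x, white 45 left, white 15 left, large GREEN 15 right, white 45 right, white 75 right.
- knob_grip (a point): Point on the knob's axis 33 mm out from the dial face; z outward along the axis, x along the grip bar to its pointer end. The knob is a black disc of 72 mm diameter (top 10 mm off the face) with a central grip bar 70 mm long, 14 mm thick, 10 to 44 mm off the face; a yellow stripe runs from the centre to the pointer end.
- selector (a joint): Knob angle (rad), growing clockwise seen from outside the face: 0 at red, 0.524 per mark, 1.571 at green, 2.618 at the last; stops just beyond the first and last. Spring detents hold it at each mark and pull it in from up to half-way; turning takes about 0.1 N m. It starts at red or at one of the two whites next to it.
- softener: Blue plastic bottle, upright, 66 mm diameter, 190 mm tall, loose; origin at the centre of its underside. Bystander: not to be disturbed.
- brush: Green stain brush lying on the ledge, 190 mm long, loose. Bystander.
- jar: Green glass jar with white cap, 80 mm diameter, 110 mm tall, loose. Bystander.
Things that resemble listed ones, but are neither listed nor needed, are in the scene too. What is shaped like the tumbler but orange is not meant.

How it is judged:
By the outcome, as a careful person would: the job done as asked, in the order asked, and still so for the second after the job is handed in, with the robot touching nothing.
It also fails if it takes over 54 s, if anything falls off the work surface, if the arm or the gripper's body presses on something with over 40 N, if the wrist force passes 120 N, or if a joint passes its speed limit or range.

## Robot

A 7-joint arm with a two-finger parallel gripper is mounted at the origin on the work surface. World frame = base frame: x ahead of the robot, y to its left, z up, the work surface at z = 0. Lengths are in mm, angles in rad, forces in N, time in s.
With the tool pointing down it reaches from about 375 to 925 mm from the base axis. Payload 3.1 kg.
Tool frame: the origin (TCP) lies midway between the tips of the shut fingers; the grasp point (between the pads) lies 19 mm behind it; z points along the fingers, y is the line along which they close (so a half turn about z gives the same grasp; the last joint's range is limited). The gripper opens to 85 mm and grips with 20 to 120 N. Pads are 22 mm wide; open, the fingers measure 114 mm over their backs; the gripper's body (76 mm by 85 mm) begins 54 mm behind the grasp point. The pads swing forward as they close: fully open they stand 13 mm farther back than shut.
Start: joints at [-1.335, 0.383, 0.044, 1.598, -0.018, 1.161, -0.05], TCP at [212.941, 614.133, 231.269] pointing down, gripper open.
Joint ranges: [-2.61, 2.61], [-0.41, 2.15], [-1.48, 1.57], [0, 2.5], [-1.57, 4.71], [0.05, 1.97], [-2.85, 2.85]. Speed limits (rad/s): [2.79, 2.79, 3.14, 3.14, 3.14, 3.14, 3.14].

## Interface

Orientations are given as a unit quaternion [w, x, y, z].
In Python, from workcell import observe, capture, camera_info, job gives the robot as it stands. The module is installed in compiled form; this text tells all that it offers.
- The arm moves only by the tool play_rows, never from a script. Its argument "increments" is a list that holds one entry, the list of rows, each a list of 6 numbers: the shift along the tool's x, y, z as a fraction of full scale, then the turn, a rotation vector about the tool's x, y, z as a fraction of full scale. In form: [[[x, y, z, wx, wy, wz], ...]]. A call has 1 to 20 rows; each row is the pose to reach, as a shift and turn from the pose commanded when the call began, along the tool's axes at that moment, turning the shorter way round; what a row does not reach only later rows make up. Full scale, the value 1, is 15 cm for a shift and 180 degrees for a turn. A row lasts 1/8 s, in which the tool goes at most 62.5 mm and 10.7 degrees, less where a joint would pass 70% of its speed; a pose out of reach is approached as far as the arm can. A call with a number of a shift or a turn outside -1 to 1 is refused whole. A call with a gripper value outside its range is refused whole. "claw" is the gripper command: -1 is shut, 1 is fully open, values between are in proportion, set as the call begins (left out, the last holds). The fingers move at their own pace and stop on an object; "squeeze" is the grip in N (left out, the last holds). Time passes only in rows, so rows that repeat a pose let the fingers close. It gives the time, the measured TCP pose, the force, the opening and the grip force at its end, in the units of the state.
- observe(): the state, without advancing time (a new reading comes with each control period).
- capture(name): name is "side" or "top" or "wrist"; returns the picture (400x640x3 uint8, blue, green, red); there is no depth.
- camera_info(name): a dict with "fx", "fy", "cx", "cy" (pixels), "world_to_cam" (4x4, takes a point from world to camera coordinates); the wrist camera has in their place "hand_eye" (4x4, takes a point from camera to tool coordinates, whose origin is the TCP and whose axes are the flange's). Camera axes: x right, y down, z forward; pixel columns grow to the right and rows downward; lengths in mm; the calibration is good to about 2 mm. A picture is of the moment at which its call begins: read the wrist's pose just before it. camera_info takes no time and is no camera call.
- job.finish_job(): hands the job in; it is judged then, once.
The state is a dict: "t": time; "joint_pos": joint angles; "joint_vel": joint speeds; "joint_torque": joint torques, N m; "eef_pos": TCP position; "tcp_rot": TCP orientation; "wrist_force": force on the tool from outside, world axes, zero at the start; "ft_torque": the same for the moment, N m; "gripper_width": finger opening in mm; "grasp_force": force on a finger pad.
Only numpy, scipy, OpenCV 4.12 (cv2) and the standard library are available. Lean on these libraries where they do the work, as an engineer would, in place of code of your own. Each camera call takes 0.05 s, during which the arm holds its last target. There are 200 camera calls.

## Working session

There is one attempt and no reset: what is moved stays moved. The work goes in short steps, Python scripts to look and compute and a tool call to move; the robot and the scene stay as the last step left them, time stands still between calls to the robot, and variables do not carry over. Pictures are saved under pics/ and viewed, at most 10 in all, crops included, and the job is handed in when it is done.

Besides the shell and the picture viewer there is one more tool, called after ">>>" by a JSON object that holds its "method" and its "body", one argument or row to a line. play_rows: Moves the arm, as the interface text tells. Its arguments: {"type":"object","properties":{"increments":{"type":"array","items":{"type":"array","items":{"type":"array","items":{"type":"number"}}}},"claw":{"type":"number"},"squeeze":{"type":"number"}},"required":["increments"]}

```bash
mkdir -p pics
python3 - <<'E'
from workcell import observe,capture,camera_info
import cv2,numpy as np
s=observe();print({k:np.round(s[k],3).tolist() for k in('t','eef_pos','tcp_rot','gripper_width')})
for n in('side','top'):
    cv2.imwrite(f'pics/{n}0.png',capture(n))
for n in('side','top','wrist'):
    print(n,{k:np.round(v,4).tolist() for k,v in camera_info(n).items()})
E
```

```text
{'t': 0.0, 'eef_pos': [212.663, 613.215, 229.868], 'tcp_rot': [-0.0, 0.166, 0.986, -0.001], 'gripper_width': 85.505}
side {'fx': 497.9971, 'fy': 497.9971, 'cx': 313.2662, 'cy': 194.0666, 'world_to_cam': [[0.9353, -0.3532, 0.021, -464.3675], [-0.2231, -0.6349, -0.7397, 157.0177], [0.2745, 0.6871, -0.6727, 1312.8397], [0.0, 0.0, 0.0, 1.0]]}
top {'fx': 420.7256, 'fy': 420.7256, 'cx': 313.5339, 'cy': 202.2732, 'world_to_cam': [[-0.016, -0.9996, 0.0215, -52.5862], [-0.9939, 0.0135, -0.1098, 502.5582], [0.1095, -0.0231, -0.9937, 1273.0839], [0.0, 0.0, 0.0, 1.0]]}
wrist {'fx': 291.4952, 'fy': 291.4952, 'cx': 316.112, 'cy': 196.6249, 'hand_eye': [[-0.0002, -0.9552, -0.2959, 75.2424], [1.0, -0.0002, -0.0, -0.1388], [-0.0001, -0.2959, 0.9552, -143.1626], [0.0, 0.0, 0.0, 1.0]]}
```

View pics/side0.png

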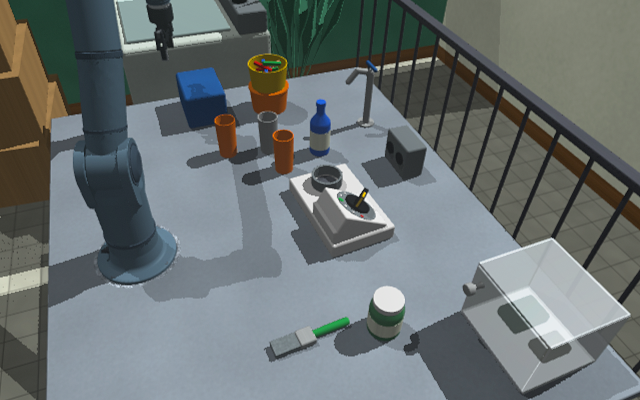

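View pics/top0.png

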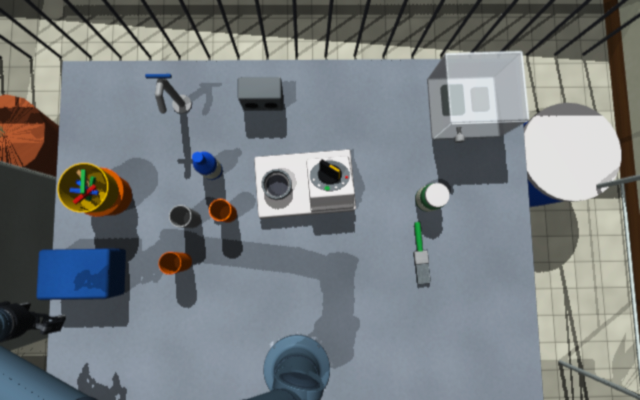

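Grey candidate at top (181,216) / side (268,127); the look-alikes at top (222,210) and (174,262) are orange. The grey steel one fits; I'll confirm in a crop and measure it along with the dryer.

```bash
cat > h.py <<'E'
import cv2,numpy as np
from workcell import observe,capture,camera_info
from scipy.spatial.transform import Rotation as R
def pose():
    s=observe();q=s['tcp_rot'];T=np.eye(4)
    T[:3,:3]=R.from_quat([q[1],q[2],q[3],q[0]]).as_matrix();T[:3,3]=s['eef_pos'];return T
def cam(n,T=None):
    c=camera_info(n);K=np.array([[c['fx'],0,c['cx']],[0,c['fy'],c['cy']],[0,0,1]])
    W=(T@np.array(c['hand_eye'])) if n=='wrist' else np.linalg.inv(np.array(c['world_to_cam']))
    return K,W   # W: cam->world
def ray(n,uv,T=None):
    K,W=cam(n,T);d=W[:3,:3]@np.linalg.solve(K,[uv[0],uv[1],1.]);return W[:3,3],d
def onz(n,uv,z,T=None):
    o,d=ray(n,uv,T);return o+d*(z-o[2])/d[2]
def proj(n,p,T=None):
    K,W=cam(n,T);q=K@(np.linalg.inv(W)@np.append(p,1))[:3];return q[:2]/q[2]
E
python3 - <<'E'
from h import *
t=cv2.imread('pics/top0.png');s=cv2.imread('pics/side0.png')
a=cv2.resize(t[130:290,140:370],None,fx=3,fy=3,interpolation=cv2.INTER_CUBIC)
b=cv2.resize(s[90:190,210:350],None,fx=1,fy=1)
cv2.imwrite('pics/crop1.png',a)
h=cv2.cvtColor(t,cv2.COLOR_BGR2HSV)
for nm,uv,z in(('tumb',(181,216),130),('or1',(222,210),130),('or2',(174,262),130),('bottle',(204,160),190),('collar',(277,184),80)):print(nm,onz('top',uv,z).round())
# white plinth/dial block
w=((h[...,1]<30)&(h[...,2]>190)).astype(np.uint8)
n,l,st,c=cv2.connectedComponentsWithStats(w)
i=[k for k in range(1,n) if 240<c[k][0]<370 and 140<c[k][1]<230 and st[k][4]>300]
for k in i: print(st[k],c[k])
m=np.isin(l,i).astype(np.uint8);r=cv2.minAreaRect(cv2.findNonZero(m));print(r)
for p in cv2.boxPoints(r):print(p.round(1),onz('top',p,45).round(),onz('top',p,128).round())
E
```

```text
tumb [457. 317. 130.]
or1 [472. 202. 130.]
or2 [328. 334. 130.]
bottle [604. 240. 190.]
collar [552.  49.  80.]
[ 255  150   99   66 2897] [298.10873317 178.80911288]
((303.98175048828125, 182.28729248046875), (59.72386169433594, 96.70256042480469), 85.10090637207031)
[253.3 156.7] [644. 124.  45.] [625. 114. 128.]
[349.6 148.4] [ 666. -174.   45.] [ 647. -165.  128.]
[354.7 207.9] [ 481. -185.   45.] [ 473. -175.  128.]
[258.4 216.2] [460. 108.  45.] [453.  99. 128.]
```

View pics/crop1.png

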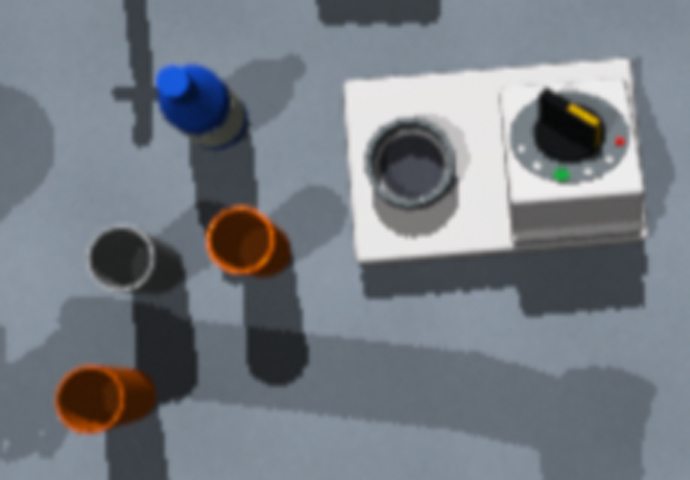

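The crop confirms the steel open tumbler at crop (122,258), i.e. top (181,216), with orange cups at crop (240,240) and (90,400). The green mark is at crop (562,175) and red at (620,142), and the pointer is between them. The tumbler is at about (457,317), so I'm moving above it.

>>> {"method": "play_rows", "body": {
  "increments": [
    [[-0.18,-0.11,0,0,0,0],[-0.36,-0.22,0,0,0,0],[-0.55,-0.33,0,0,0,0],[-0.73,-0.446,0,0,0,0]]
  ],
  "claw": 1
}}

```text
t: 0.6
eef_pos: [295.1, 513.7, 230.6]
tcp_rot: [-0.0, 0.166, 0.986, -0.001]
wrist_force: [0.4, -0.2, 0.2]
gripper_width: 85.1
grasp_force: 0.0
```

>>> {"method": "play_rows", "body": {
  "increments": [
    [[-0.18,-0.11,0,0,0,0],[-0.36,-0.22,0,0,0,0],[-0.55,-0.33,0,0,0,0],[-0.73,-0.446,0,0,0,0]]
  ]
}}

```text
t: 1.1
eef_pos: [376.4, 414.7, 230.7]
tcp_rot: [-0.0, 0.166, 0.986, -0.0]
wrist_force: [0.5, -0.3, -1.0]
gripper_width: 85.4
grasp_force: 0.0
```

>>> {"method": "play_rows", "body": {
  "increments": [
    [[-0.18,-0.11,0,0,0,0],[-0.36,-0.22,0,0,0,0],[-0.55,-0.33,0,0,0,0],[-0.73,-0.446,0,0,0,0],[-0.73,-0.446,0,0,0,0],[-0.73,-0.446,0,0,0,0]]
  ]
}}

```text
t: 1.85
eef_pos: [456.7, 317.5, 230.9]
tcp_rot: [-0.001, 0.166, 0.986, -0.0]
wrist_force: [-0.4, 0.4, -0.2]
gripper_width: 85.1
grasp_force: 0.0
```

Run:
```python
from h import *
T=pose();w=capture('wrist');cv2.imwrite('pics/w1.png',w);np.save('T1',T);print(T.round(3))
```

```text
[[-9.45000e-01  3.27000e-01 -1.00000e-03  4.56746e+02]
 [ 3.27000e-01  9.45000e-01  0.00000e+00  3.17452e+02]
 [ 1.00000e-03 -0.00000e+00 -1.00000e+00  2.30852e+02]
 [ 0.00000e+00  0.00000e+00  0.00000e+00  1.00000e+00]]
```

View pics/w1.png

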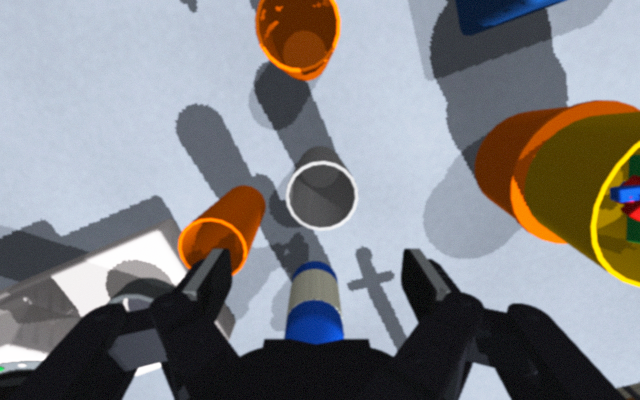

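The tumbler rim ellipse spans columns 286–358 and rows 161–229, so its centre is at (322,195). An orange cup is at (215,240) and the bottle at (315,300). Both are clear of the grasp.

Run:
```python
from h import *
T=np.load('T1.npy')
p=onz('wrist',(322,195),130,T);print(p.round(1))
print((np.linalg.inv(T)@np.append(p,1))[:3].round(1), [onz('wrist',q,130,T).round(0)[:2] for q in((286,195),(358,195),(215,240))])
```

```text
[457.2 322.6 130. ]
[  1.1   5.  100.9] [array([447., 293.]), array([468., 352.]), array([466., 216.])]
```

>>> {"method": "play_rows", "body": {
  "increments": [
    [[0.007,0.033,0.0,0,0,0],[0.007,0.033,0.25,0,0,0],[0.007,0.033,0.5,0,0,0],[0.007,0.033,0.7,0,0,0],[0.007,0.033,0.85,0,0,0],[0.007,0.033,0.98,0,0,0],[0.007,0.033,0.98,0,0,0],[0.007,0.033,0.98,0,0,0]]
  ]
}}

```text
t: 2.9
eef_pos: [458.4, 323.1, 84.9]
tcp_rot: [0.0, 0.166, 0.986, 0.001]
wrist_force: [0.3, 0.3, -0.2]
gripper_width: 85.3
grasp_force: 0.0
```

>>> {"method": "play_rows", "body": {
  "increments": [
    [[0,0,0,0,0,0],[0,0,0,0,0,0],[0,0,0,0,0,0],[0,0,0,0,0,0],[0,0,0,0,0,0],[0,0,0,0,0,0],[0,0,0,0,0,0],[0,0,0,0,0,0]]
  ],
  "claw": -1,
  "squeeze": 30
}}

```text
t: 3.9
eef_pos: [459.2, 322.6, 85.7]
tcp_rot: [0.001, 0.166, 0.986, 0.001]
wrist_force: [-0.7, -1.4, 5.6]
gripper_width: 61.5
grasp_force: 32.8
```

>>> {"method": "play_rows", "body": {
  "increments": [
    [[0,0,-0.1,0,0,0],[0,0,-0.3,0,0,0],[0,0,-0.55,0,0,0],[0,0,-0.8,0,0,0],[0,0,-1,0,0,0],[0,0,-1,0,0,0],[0,0,-1,0,0,0]]
  ]
}}

```text
t: 4.78
eef_pos: [457.2, 321.2, 232.8]
tcp_rot: [-0.001, 0.166, 0.986, -0.001]
wrist_force: [-0.7, -0.4, -2.1]
gripper_width: 61.7
grasp_force: 33.5
```

Run:
```python
from h import *
s=cv2.imread('pics/side0.png')
cv2.imwrite('pics/crop2.png',cv2.resize(s[90:260,200:420],None,fx=3.5,fy=3.5,interpolation=cv2.INTER_CUBIC))
print(onz('top',(276.7,184.2),80).round(1),onz('side',(326.5,176),80).round(1), onz('top',(180.3,215.7),130).round(1))
```

```text
[551.7  50.   80. ] [551.6  42.5  80. ] [457.5 318.8 130. ]
```

View pics/crop2.png

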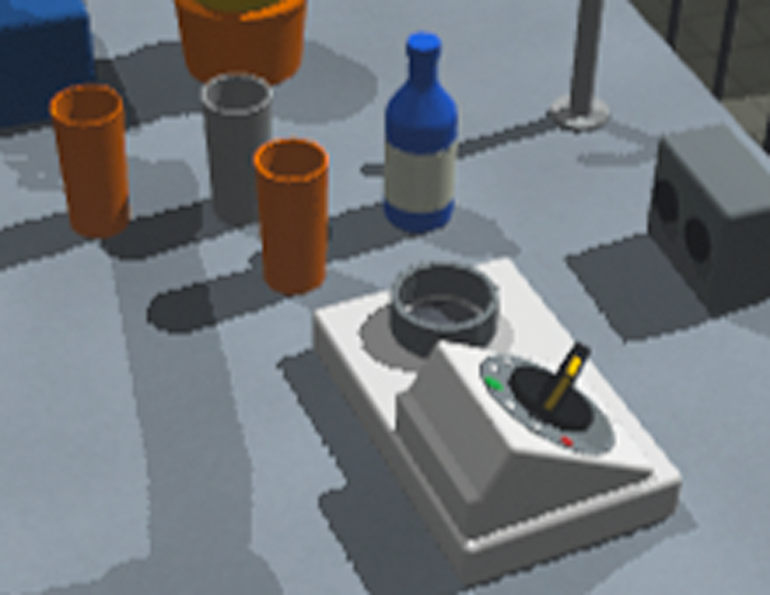

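The side crop puts the collar rim at crop (444,298). With the top view that gives a collar centre of about (552,48). I'm carrying the tumbler over it.

>>> {"method": "play_rows", "body": {
  "increments": [
    [[-0.1,-0.13,0,0,0,0],[-0.22,-0.28,0,0,0,0],[-0.36,-0.46,0,0,0,0],[-0.48,-0.61,0,0,0,0],[-0.593,-0.761,0,0,0,0]]
  ]
}}

```text
t: 5.4
eef_pos: [503.5, 183.2, 231.6]
tcp_rot: [-0.002, 0.166, 0.986, -0.002]
wrist_force: [0.4, -0.3, -1.6]
gripper_width: 61.8
grasp_force: 33.5
```

>>> {"method": "play_rows", "body": {
  "increments": [
    [[-0.12,-0.15,0,0,0,0],[-0.24,-0.31,0,0,0,0],[-0.38,-0.49,0,0,0,0],[-0.5,-0.64,0,0,0,0],[-0.593,-0.761,0,0,0,0],[-0.593,-0.761,0,0,0,0],[-0.593,-0.761,0,0,0,0],[-0.593,-0.761,0,0,0,0]]
  ]
}}

```text
t: 6.4
eef_pos: [550.8, 49.9, 233.6]
tcp_rot: [-0.001, 0.165, 0.986, 0.0]
wrist_force: [-0.2, -0.3, -1.3]
gripper_width: 61.5
grasp_force: 33.6
```

Run:
```python
from h import *
T=pose();w=capture('wrist');s=capture('side');t=capture('top');print(T[:3,3].round(1))
np.save('T2',T);cv2.imwrite('pics/w2.png',w)
a=cv2.resize(s[60:260,200:400],(400,400),interpolation=2);b=cv2.resize(w,(640,400))[:,120:520]
cv2.imwrite('pics/c3.png',np.hstack([a,b]))
for n,p in(('side',(552,48,80)),('wrist',(552,48,80))):print(n,proj(n,p,T).round(1))
```

```text
[550.8  49.9 233.6]
side [325.9 174.8]
wrist [314.9 183.2]
```

View pics/c3.png

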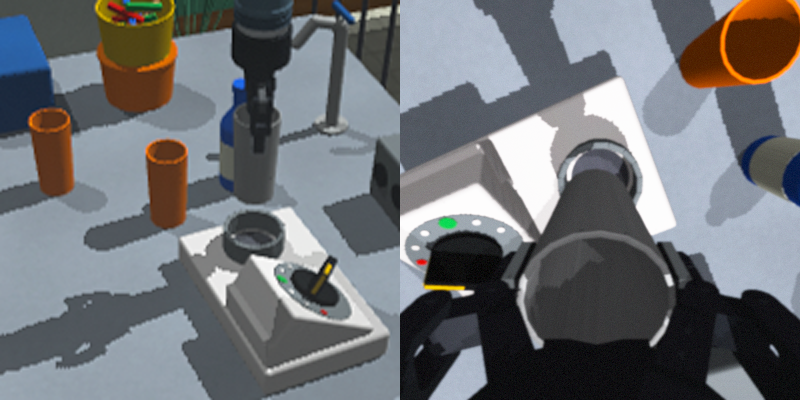

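Left half (side view): the tumbler hangs upright over the collar. Right half (wrist view): the collar's outer rim spans wrist columns 277–362 with its top edge at row 140. I'll convert that to an offset.

Run:
```python
from h import *
T=np.load('T2.npy');I=np.linalg.inv(T)
for uv in((277,180),(362,180),(319,140)):
    p=onz('wrist',uv,80,T);print(uv,p.round(1),(I@np.append(p,1))[:3].round(1))
```

```text
(277, 180) [535.8  11.6  80. ] [  1.5 -41.1 153.6]
(362, 180) [564.7  95.7  80. ] [  1.5  47.9 153.6]
(319, 140) [510.9  66.5  80. ] [ 42.9   2.8 153.7]
```

>>> {"method": "play_rows", "body": {
  "increments": [
    [[-0.013,0.022,0.0,0,0,0],[-0.013,0.022,0.12,0,0,0],[-0.013,0.022,0.25,0,0,0],[-0.013,0.022,0.36,0,0,0],[-0.013,0.022,0.45,0,0,0],[-0.013,0.022,0.53,0,0,0],[-0.013,0.022,0.59,0,0,0],[-0.013,0.022,0.64,0,0,0],[-0.013,0.022,0.66,0,0,0],[-0.013,0.022,0.66,0,0,0]]
  ]
}}

```text
t: 7.8
eef_pos: [554.5, 50.4, 135.3]
tcp_rot: [0.0, 0.166, 0.986, 0.0]
wrist_force: [0.0, 0.5, -1.5]
gripper_width: 62.0
grasp_force: 33.5
```

>>> {"method": "play_rows", "body": {
  "increments": [
    [[0,0,0.007,0,0,0],[0,0,0.014,0,0,0],[0,0,0.02,0,0,0],[0,0,0.027,0,0,0],[0,0,0.027,0,0,0],[0,0,0.027,0,0,0]]
  ]
}}

```text
t: 8.55
eef_pos: [554.4, 50.4, 131.2]
tcp_rot: [0.0, 0.166, 0.986, -0.0]
wrist_force: [-0.3, -0.1, -2.0]
gripper_width: 61.8
grasp_force: 33.5
```

>>> {"method": "play_rows", "body": {
  "increments": [
    [[0,0,0.007,0,0,0],[0,0,0.007,0,0,0],[0,0,0.013,0,0,0],[0,0,0.013,0,0,0]]
  ]
}}

```text
t: 9.05
eef_pos: [555.4, 50.2, 130.8]
tcp_rot: [0.001, 0.166, 0.986, 0.0]
wrist_force: [-1.8, -0.4, 7.5]
gripper_width: 61.8
grasp_force: 33.7
```

The force rose from −2 to +7.5 N, so the tumbler is resting on the floor. I'm releasing it and then rising.

>>> {"method": "play_rows", "body": {
  "increments": [
    [[0,0,0,0,0,0],[0,0,0,0,0,0],[0,0,0,0,0,0],[0,0,0,0,0,0],[0,0,0,0,0,0],[0,0,0,0,0,0]]
  ],
  "claw": 1
}}

```text
t: 9.8
eef_pos: [554.4, 50.4, 129.2]
tcp_rot: [-0.0, 0.166, 0.986, -0.0]
wrist_force: [0.4, -0.2, 0.4]
gripper_width: 85.3
grasp_force: 0.0
```

>>> {"method": "play_rows", "body": {
  "increments": [
    [[0,0,-0.1,0,0,0],[0,0,-0.3,0,0,0],[0,0,-0.55,0,0,0],[0,0,-0.8,0,0,0],[0,0,-1,0,0,0],[0,0,-1,0,0,0],[0,0,-1,0,0,0]]
  ]
}}

```text
t: 10.68
eef_pos: [553.9, 50.4, 279.0]
tcp_rot: [-0.0, 0.166, 0.986, 0.0]
wrist_force: [0.1, -0.7, -0.1]
gripper_width: 85.3
grasp_force: 0.0
```

>>> {"method": "play_rows", "body": {
  "increments": [
    [[-0.1,-0.2,0,0,0,0],[-0.22,-0.44,0,0,0,0],[-0.34,-0.68,0,0,0,0],[-0.43,-0.85,0,0,0,0],[-0.475,-0.943,0,0,0,0],[-0.475,-0.943,0,0,0,0],[-0.475,-0.943,0,0,0,0]]
  ]
}}

```text
t: 11.55
eef_pos: [575.3, -104.5, 278.7]
tcp_rot: [-0.001, 0.165, 0.986, 0.0]
wrist_force: [0.1, -0.1, -0.3]
gripper_width: 85.5
grasp_force: 0.0
```

Run:
```python
from h import *
T=pose();w=capture('wrist');print(T.round(3).tolist());np.save('T3',T);cv2.imwrite('pics/w3.png',w)
cv2.imwrite('pics/w3c.png',cv2.resize(w[60:300,180:500],(800,600),interpolation=2))
h=cv2.cvtColor(w,cv2.COLOR_BGR2HSV)
for nm,lo,hi in(('green',(45,120,60),(80,255,255)),('red',(0,150,90),(6,255,255)),('yel',(22,150,90),(34,255,255))):
    n,l,st,c=cv2.connectedComponentsWithStats(cv2.inRange(h,lo,hi))
    for k in range(1,n):
        if st[k][4]>15:print(nm,st[k],c[k].round(1))
a=.07;X=np.array([np.cos(a),np.sin(a),0]);D=np.array([575,-107,90])
print('dial exp',proj('wrist',D,T).round(1))
```

```text
[[-0.946, 0.325, -0.001, 575.291], [0.325, 0.946, 0.001, -104.518], [0.001, 0.001, -1.0, 278.656], [0.0, 0.0, 0.0, 1.0]]
green [  45   67   55   69 1197] [ 72.5 101. ]
green [304 135  15  13 153] [310.7 140.7]
green [  37  175   63   59 1055] [ 78.5 202.2]
green [124 194   4  10  19] [125.6 197.7]
red [269 182   8   7  35] [272.5 184.9]
yel [291 193  34  13 209] [307.  199.6]
dial exp [314.  174.7]
```

View pics/w3c.png

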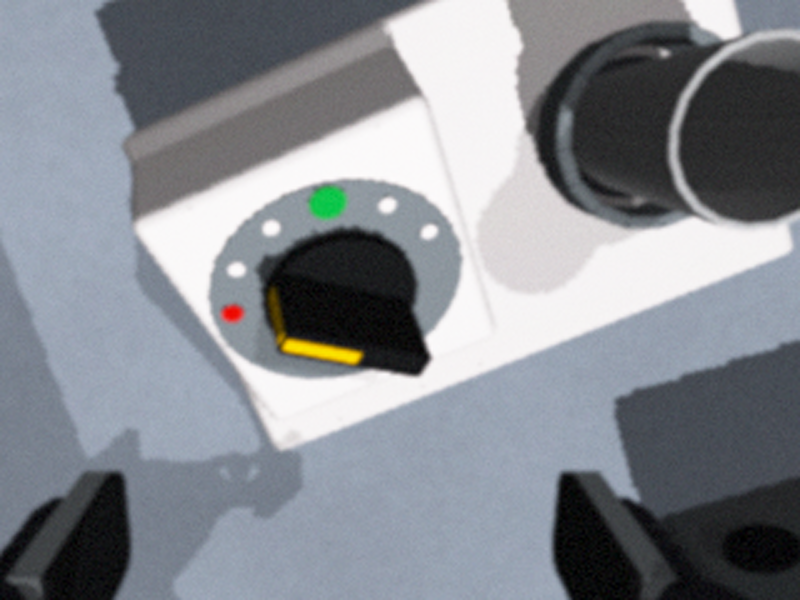

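The crop shows green at wrist px (310.7,140.7), red at (272.5,184.9), and whites at (288,151), (274,168), (335,142) and (351,152). The knob's bar-top stripe runs from the centre at about (325,203) to the pointer end at about (293,199). The tumbler stands in the collar. I'm fitting the dial pose next.

```bash
cat > dial.py <<'E'
from h import *
from scipy.optimize import least_squares
def frame(a):
    X=np.array([np.cos(a),np.sin(a),0]);z=X*.5+np.array([0,0,np.cos(np.pi/6)])
    x=-X*np.cos(np.pi/6)+np.array([0,0,.5]);return np.c_[x,np.cross(z,x),z]
def fit(obs,T):
    def f(p):
        F=frame(p[2]);D=np.array([p[0],p[1],90])
        return np.concatenate([proj('wrist',D+F@(50*np.array([np.cos(t),np.sin(t),0])),T)-uv for t,uv in obs])
    r=least_squares(f,[575,-107,.07]);return r.x,np.abs(r.fun).max()
def onface(uv,h,D,F,T):
    o,d=ray('wrist',uv,T);n=F[:,2];P=o+d*(((D+n*h)-o)@n)/(d@n);return F.T@(P-D)
E
python3 - <<'E'
from dial import *
T=np.load('T3.npy');g=np.radians
obs=list(zip(g([75,45,15,-15,-45,-75]),[(272.5,184.9),(274.2,167.8),(288.1,150.9),(310.7,140.7),(334.6,141.7),(351.4,152.4)]))
p,e=fit(obs,T);print(p.round(3),e);F=frame(p[2]);D=np.array([p[0],p[1],90])
for uv in((324.8,202.8),(293.2,198.8)):
    q=onface(uv,44,D,F,T);print(q.round(1),np.degrees(np.arctan2(q[1],q[0])).round(1))
for s in(75,45,15,-15):
    print(s,[proj('wrist',D+F@np.array([r*np.cos(g(s)),r*np.sin(g(s)),44]),T).round(1).tolist() for r in(0,35,-35)])
E
```

```text
[ 5.77456e+02 -1.06487e+02  7.00000e-02] 0.4274662000342744
[-0.2 -1.8 44. ] -97.7
[23.1 24.9 44. ] 47.2
75 [[323.1, 203.3], [290.7, 210.1], [355.0, 196.7]]
45 [[323.1, 203.3], [292.7, 197.7], [350.8, 208.4]]
15 [[323.1, 203.3], [303.6, 186.1], [340.0, 218.1]]
-15 [[323.1, 203.3], [320.6, 179.1], [325.3, 223.8]]
```

The fit residual is 0.4 px. The dial is at (577.5,−106.5,90) with yaw 0.07, and the pointer is at the 45° left mark, so it needs a 60° clockwise turn. I'm working out the standoff pose along the knob axis.

```bash
cat > go.py <<'E'
from dial import *
def target(phi,h,D=(577.5,-106.5,90),a=.07):
    F=frame(a);n=F[:,2];y=F@np.array([np.cos(phi),np.sin(phi),0]);T=np.eye(4)
    T[:3,:3]=np.c_[np.cross(n,y)*1.,y,-n];T[:3,3]=np.array(D)+n*h;return T
def inc(T0,T1):
    M=np.linalg.inv(T0)@T1;return np.r_[M[:3,3]/150,R.from_matrix(M[:3,:3]).as_rotvec()/np.pi].round(4).tolist()
E
python3 - <<'E'
from go import *
T=pose();print(np.round(observe()['joint_pos'],2))
t=target(np.radians(-45),170);print(np.linalg.det(t[:3,:3]),t[:3,3].round(1),inc(T,t))
E
```

```text
[-0.36  0.24  0.55  1.73 -0.13  1.21  1.47]
1.0000000000000002 [ 662.3 -100.6  237.2] [-0.5399, 0.2112, 0.277, -0.0333, 0.1732, -0.3684]
```

>>> {"method": "play_rows", "body": {
  "increments": [
    [[-0.08,0.03,0.04,-0.005,0.025,-0.053],[-0.16,0.06,0.08,-0.01,0.05,-0.105],[-0.24,0.09,0.12,-0.015,0.075,-0.158],[-0.32,0.12,0.16,-0.02,0.1,-0.21],[-0.4,0.155,0.2,-0.025,0.125,-0.263],[-0.47,0.185,0.24,-0.03,0.15,-0.316],[-0.54,0.211,0.277,-0.033,0.173,-0.368],[-0.54,0.211,0.277,-0.033,0.173,-0.368],[-0.54,0.211,0.277,-0.033,0.173,-0.368],[-0.54,0.211,0.277,-0.033,0.173,-0.368]]
  ],
  "claw": 0
}}

```text
t: 12.85
eef_pos: [661.9, -104.0, 239.3]
tcp_rot: [-0.241, -0.398, 0.881, 0.089]
wrist_force: [0.8, 0.5, 0.1]
gripper_width: 42.9
grasp_force: 0.0
```

Run:
```python
from go import *
T=pose();s=observe();print(np.round(s['joint_pos'],2),T[:3,3].round(1),s['gripper_width'],s['wrist_force'])
w=capture('wrist');np.save('T4',T);cv2.imwrite('pics/w4.png',w)
print('residual',inc(T,target(np.radians(-45),170)),'to18',inc(T,target(np.radians(-45),18)))
F=frame(.07);D=np.array([577.5,-106.5,90])
g=np.radians
print('exp marks',[proj('wrist',D+F@np.array([50*np.cos(g(t)),50*np.sin(g(t)),0]),T).round(1).tolist() for t in(75,-15)],'bar',[proj('wrist',D+F@np.array([r*.7071,r*.7071,44]),T).round(1).tolist() for r in(-35,0,35)])
```

```text
[-0.11  0.78  0.32  1.1  -0.1   1.81  2.6 ] [ 661.9 -104.   239.3] 42.87253898322335 [0.82455293 0.54644898 0.13727761]
residual [-0.0231, 0.0088, 0.01, -0.0008, 0.0008, -0.0023] to18 [-0.0206, 0.0112, 1.0234, -0.0008, 0.0008, -0.0023]
exp marks [[294.1, 141.3], [357.5, 157.9]] bar [[318.1, 225.2], [317.9, 191.7], [317.7, 155.7]]
```

View pics/w4.png

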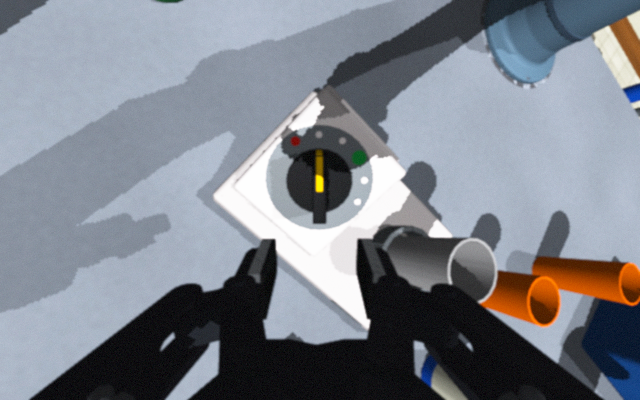

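The picture matches the prediction. The bar is vertical at column 319 (rows 152–222), centred between the fingers, and the pointer is at the 45° mark. I'm approaching along the axis.

>>> {"method": "play_rows", "body": {
  "increments": [
    [[-0.022,0.01,0.15,0,0,-0.002],[-0.022,0.01,0.3,0,0,-0.002],[-0.022,0.01,0.45,0,0,-0.002],[-0.022,0.01,0.6,0,0,-0.002],[-0.022,0.01,0.7,0,0,-0.002],[-0.022,0.01,0.75,0,0,-0.002],[-0.022,0.01,0.75,0,0,-0.002],[-0.022,0.01,0.75,0,0,-0.002],[-0.022,0.01,0.75,0,0,-0.002]]
  ]
}}

```text
t: 14.02
eef_pos: [608.0, -103.7, 140.2]
tcp_rot: [-0.241, -0.402, 0.879, 0.09]
wrist_force: [-0.7, -0.1, -0.6]
gripper_width: 42.8
grasp_force: 0.0
```

Run:
```python
from go import *
T=pose();s=observe();print(np.round(s['joint_pos'],2),T[:3,3].round(1))
print('to18',inc(T,target(np.radians(-45),18)))
```

```text
[-0.13  0.75  0.3   1.35 -0.1   1.57  2.61] [ 608.  -103.7  140.2]
to18 [0.0106, 0.0042, 0.272, -0.0008, 0.0006, 0.0005]
```

>>> {"method": "play_rows", "body": {
  "increments": [
    [[0.009,0.004,0.07,0,0,0],[0.009,0.004,0.15,0,0,0],[0.009,0.004,0.21,0,0,0],[0.009,0.004,0.25,0,0,0],[0.009,0.004,0.27,0,0,0],[0.009,0.004,0.27,0,0,0],[0.009,0.004,0.27,0,0,0]]
  ]
}}

```text
t: 14.9
eef_pos: [586.3, -105.7, 105.4]
tcp_rot: [-0.241, -0.401, 0.879, 0.09]
wrist_force: [0.4, 0.3, 0.7]
gripper_width: 43.1
grasp_force: 0.0
```

>>> {"method": "play_rows", "body": {
  "increments": [
    [[0,0,0,0,0,0],[0,0,0,0,0,0],[0,0,0,0,0,0],[0,0,0,0,0,0],[0,0,0,0,0,0],[0,0,0,0,0,0],[0,0,0,0,0,0]]
  ],
  "claw": -1,
  "squeeze": 25
}}

```text
t: 15.78
eef_pos: [585.7, -105.2, 105.7]
tcp_rot: [-0.242, -0.401, 0.879, 0.091]
wrist_force: [-0.9, 1.9, 6.0]
gripper_width: 13.4
grasp_force: 28.3
```

Run:
```python
from go import *
T=pose();s=observe();print(np.round(s['joint_pos'],2),T[:3,3].round(1),np.round(s['ft_torque'],2))
print('to18',inc(T,target(np.radians(-45),18)))
```

```text
[-0.13  0.75  0.3   1.43 -0.1   1.5   2.61] [ 585.7 -105.2  105.7] [ 0.36  0.39 -0.28]
to18 [0.0003, -0.0066, -0.0014, 0.0, 0.0003, 0.0006]
```

>>> {"method": "play_rows", "body": {
  "increments": [
    [[0,0,0,0,0,0.02],[0,0,0,0,0,0.05],[0,0,0,0,0,0.08],[0,0,0,0,0,0.11],[0,0,0,0,0,0.14],[0,0,0,0,0,0.17],[0,0,0,0,0,0.2],[0,0,0,0,0,0.23],[0,0,0,0,0,0.26],[0,0,0,0,0,0.29],[0,0,0,0,0,0.315],[0,0,0,0,0,0.333],[0,0,0,0,0,0.333],[0,0,0,0,0,0.333],[0,0,0,0,0,0.333]]
  ]
}}

```text
t: 17.65
eef_pos: [585.9, -105.8, 105.7]
tcp_rot: [-0.255, 0.091, 0.962, -0.042]
wrist_force: [-1.7, 2.0, 5.0]
gripper_width: 13.5
grasp_force: 28.3
```

Run:
```python
from go import *
T=pose();s=observe();print(np.round(s['joint_pos'],2),T[:3,3].round(1),np.round(s['ft_torque'],2))
print('err',inc(T,target(np.radians(-105),18)))
```

```text
[-0.28  0.8   0.55  1.44 -0.24  1.51  1.68] [ 585.9 -105.8  105.7] [ 0.19  0.27 -0.19]
err [-0.0038, 0.0001, -0.0011, -0.0, 0.0004, 0.0009]
```

Turned a full 60° with almost no error. I'm releasing and backing off along the axis.

>>> {"method": "play_rows", "body": {
  "increments": [
    [[0,0,0,0,0,0],[0,0,0,0,0,0],[0,0,0,0,0,0],[0,0,0,0,0,0],[0,0,0,0,0,0]]
  ],
  "claw": 0
}}

```text
t: 18.27
eef_pos: [585.9, -105.8, 105.0]
tcp_rot: [-0.255, 0.091, 0.962, -0.042]
wrist_force: [0.2, 0.4, -0.4]
gripper_width: 42.5
grasp_force: 0.0
```

>>> {"method": "play_rows", "body": {
  "increments": [
    [[0,0,-0.1,0,0,0],[0,0,-0.25,0,0,0],[0,0,-0.45,0,0,0],[0,0,-0.65,0,0,0],[0,0,-0.85,0,0,0],[0,0,-1,0,0,0],[0,0,-1,0,0,0],[0,0,-1,0,0,0]]
  ]
}}

```text
t: 19.27
eef_pos: [660.1, -100.5, 234.7]
tcp_rot: [-0.255, 0.091, 0.962, -0.042]
wrist_force: [0.0, -0.2, 0.0]
gripper_width: 42.7
grasp_force: 0.0
```

Run:
```python
from go import *
T=pose();w=capture('wrist');s=capture('side')
cv2.imwrite('pics/fin.png',np.hstack([cv2.resize(w[60:310,200:450],(400,400),interpolation=2),cv2.resize(s[70:270,190:390],(400,400),interpolation=2)]))
print(T[:3,3].round(1));h=cv2.cvtColor(w,cv2.COLOR_BGR2HSV)
D=np.array([577.5,-106.5,90]);F=frame(.07)
m=cv2.inRange(h,(20,130,60),(34,255,255));n,l,st,c=cv2.connectedComponentsWithStats(m)
for k in range(1,n):
    if st[k][4]>20:q=onface(c[k],44,D,F,T);print(st[k],q.round(1),np.degrees(np.arctan2(q[1],q[0])))
```

```text
[ 660.1 -100.5  234.7]
[312 147   9  44 330] [19.3 -5.  44. ] -14.476049003160202
```

View pics/fin.png

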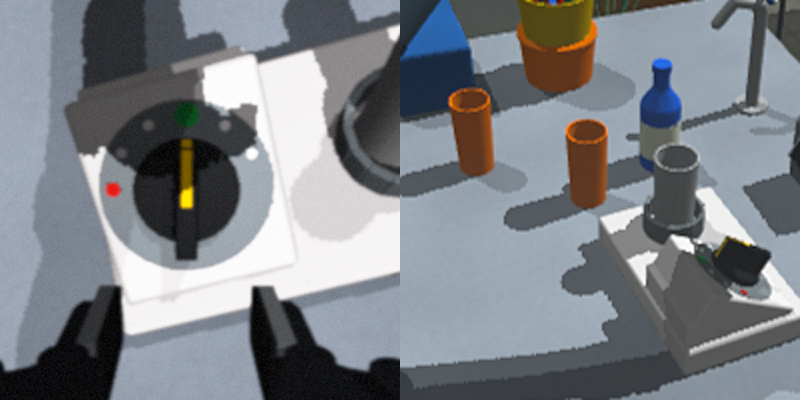

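The pointer stripe (crop column 186, rows 140–208) aims straight at the green mark (186,115) and measures −14.5° against −15°. The tumbler stands upright in the collar at crop (675,190), and the gripper is clear of everything. I'm handing in.

```bash
python3 -c "
from workcell import job
print(job.finish_job())"
```

```text
the job is handed in; nothing more can be done
None
```

The tumbler stands released in the collar, lowered until it rested on the floor. The knob's pointer is at the green mark (measured −14.5°, mark at −15°), the bystanders were not touched, and I handed the job in at about 19 s.

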